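Gauge an oak stave, then hold it up level

TASK

Check the thickness of the oak stave lying on the blue gauge: press the gauge's red cap down to its stop so that the sprung foot is pushed back by the stave, keep it down for a second, then let it rise fully again. Then take the stave by its middle, lift it just off its two rests, draw it out from under the foot, and raise it until it is at least 10 cm higher than it lay. Finish while holding it there, level and still, with nothing but the gripper carrying it; do not drop the stave or disturb the other things on the table.

Things in the scene. Friction and masses are not known exactly. Their poses are not given: they have to be found in the camera images.
- gauge: Fixed gauge: blue bed 100 (x) by 345 (y) by 12 mm; two steel rests, 64 by 20 mm, tops 45 mm above the table, at y = 115 and -105 mm. At y = 190 mm a column 150 mm high carries the sliding grey head, whose arm reaches over the rest at 115. Origin on the table below the stave's middle (within 10 mm); y runs along the bed to the column, z up. The way out from under the foot is towards -y.
- cap_top (a point): Centre of the top face of the head's red cap (40 mm diameter, 14 mm thick, standing on the head's arm), 180 mm above the table when up, over gauge y = +115 mm; pressed straight down from above. It moves with the head. Axes as the gauge.
- head (a joint): How far the head is pressed down (m): 0 up, 0.030 at its hard stop. A spring pushes it up (about 2 N at the top, 8 N in all at the stop); it rises by itself when let go.
- foot (a joint): How far the brass foot (14 mm wide, hanging under the arm straight below the cap) is pushed up into the head (m): 0 hanging free; with the stave on the rests about 0.008 when the head is at its stop. When the head is up the foot hangs 22 mm above the stave's top.
- stave_center (a point): Centre of the oak stave: pale strip 45 wide (x), 300 long (y), 24 mm thick (z), dark bands near its ends, 0.16 to 0.32 kg, balanced at this point. It lies loose on the rests along the gauge's y (up to 10 mm, 0.05 rad off), centre 57 mm above the table, 33 mm free space beneath its middle. One end lies under the foot and reaches about 35 mm past the foot's axis.
- stave: The same oak stave; origin at the centre of its underside, axes as above.
- flask_green: Bystander: green glass flask, 90 mm wide, 132 mm tall; origin under its centre.
- flask_blue: Bystander: blue flask of the same shape; origin under its centre.
- bowl: Bystander: white bowl, 120 mm wide, 50 mm high; origin under its centre.
- mallet: Bystander: steel hammer with a wooden handle lying on the table; origin on its underside.
- jar: Bystander: amber jar with cork lid, 70 mm wide, 90 mm tall; origin under its centre.
- bung: Bystander: black rubber barrel bung, 56 mm wide, 40 mm high; origin under its centre.

How it is judged:
By the outcome, as a careful person would: the job done as asked, in the order asked, and still so for the second after the job is handed in, while the arm keeps its last pose, push and grip.
It also fails if it takes over 54 s, if anything falls off the work surface, if the arm or the gripper's body presses on something with over 40 N, if the wrist force passes 120 N, or if a joint passes its speed limit or range.

ROBOT

A 7-joint arm with a two-finger parallel gripper is mounted at the origin on the work surface. World frame = base frame: x ahead of the robot, y to its left, z up, the work surface at z = 0. Lengths are in m, angles in rad, forces in N, time in s.
With the tool pointing down it reaches from about 0.4 to 0.85 m from the base axis. Payload 10.4 kg.
Tool frame: the origin (TCP) lies on the centre line of the jaws, within the pads' length; the fingertips stand 11 mm ahead of it and the grasp point (between the pads) lies 8 mm behind it; z points along the fingers, y is the line along which they close (so a half turn about z gives the same grasp; the last joint's range is limited). The gripper opens to 87 mm and grips with 3 to 60 N. Pads are 19 mm wide; open, the fingers measure 117 mm over their backs; the gripper's body (75 mm by 190 mm) begins 51 mm behind the grasp point.
Start: joints at [1.262, 0.332, -0.065, 1.46, 0.022, 1.35, -0.088], TCP at [0.176, -0.6, 0.234] pointing down, gripper open.
Joint ranges: [-2.6, 2.6], [-0.5, 2.12], [-1.47, 1.34], [0.16, 2.42], [-1.27, 4.41], [0.06, 2.06], [-2.6, 2.6]. Speed limits (rad/s): [2.22, 2.22, 2.79, 2.79, 3.14, 3.14, 3.14].

INTERFACE

Orientations are given as a unit quaternion [x, y, z, w].
In Python, from bench import r gives the robot as it stands.
- The arm moves only by the shell command python3 -m pendant 'ROWS' [OPENING] [FORCE]. ROWS is JSON, a list of rows, each a list of 4 numbers: the shift along the tool's x, y, z in m, then the turn about the tool's z in rad. A call has 1 to 8 rows; each row shifts and turns the commanded pose from where the row before left it, along the tool's axes as they then stand; what a row does not reach is not made up. A row lasts 1/12 s, in which the tool goes at most 41.7 mm and 7.16 degrees, less where a joint would pass 70% of its speed; a pose out of reach is approached as far as the arm can. A call with a gripper value outside its range is refused whole. OPENING is the opening, from 0 (shut) to 1 (fully open), set as the call begins (- or left out, the last holds). The fingers move at their own pace and stop on an object; FORCE is the grip in N (left out, the last holds). Time passes only in rows, so rows that do not move let the fingers close. It gives the time, the measured TCP pose, the force, the opening and the grip force at its end, in the units of the state.
- r.read_state(): the state, without advancing time (a new reading comes with each control period).
- r.camera(name): name is "side" or "top"; returns a dict with "img" (384x512x3 uint8, red, green, blue), "camera_matrix" (3x3 intrinsics, pixels), "dist_coeffs" ([k1, k2, p1, p2, k3] as OpenCV has them; the pictures are not rectified), "xyz" and "attitude" of the camera in the world. Camera axes: x right, y down, z forward; pixel columns grow to the right and rows downward; lengths in m; the calibration is good to about 2 mm. A picture is of the moment at which its call begins. There is no depth.
- r.close_job(): hands the job in; it is judged then, once.
Trained networks look in the newest picture that a camera, given by its name, has taken for a name from the list of things; names that differ only in an ending like _2 or _b are one class to them, and where a whole thing is asked for, a point or a joint stands for the part that bears it (a point fixed in the world has none). Each returns a list of dicts, best first, with "score" (0 to 1); they miss things now and then, are a little off and sometimes report something else, mostly with a low value. They report only what shows in the picture. A call takes as long as a camera call.
- r.outline_of(thing, camera): "mask" (384x512 bool, what is visible of it) and "bbox" ([centre column, centre row, width, height] in pixels, round what is visible of it).
The state is a dict: "time": time; "joint_positions": joint angles; "joint_vel": joint speeds; "joint_torque": joint torques, N m; "ee_pos": TCP position; "eef_rot": TCP orientation; "ft_force": force on the tool from outside, world axes, zero at the start; "torque": the same for the moment, N m; "width": finger opening in m; "grip_force": force on a finger pad.
Only numpy, scipy, OpenCV 4.12 (cv2) and the standard library are available. Lean on these libraries where they do the work, as an engineer would, in place of code of your own. Each camera call takes 0.05 s, during which the arm holds its last target. There are 200 camera calls.

## Working session

There is one attempt and no reset: what is moved stays moved. The work goes in short steps, Python scripts to look and compute and a shell command to move; the robot and the scene stay as the last step left them, time stands still between calls to the robot, and variables do not carry over. Pictures are saved under pics/ and viewed, at most 10 in all, crops included, and the job is handed in when it is done.

```bash
mkdir -p pics; ls; cat > h.py <<'E'
import numpy as np, cv2
from scipy.spatial.transform import Rotation as R
from bench import r
def pose(c):
    a=np.array(c["attitude"],float)
    return np.array(c["xyz"],float),(R.from_quat(a).as_matrix() if a.size==4 else a.reshape(3,3))
def ray2z(c,uv,z):
    p=cv2.undistortPoints(np.array(uv,float).reshape(-1,1,2),np.array(c["camera_matrix"]),np.array(c["dist_coeffs"])).reshape(-1,2)
    o,M=pose(c); d=np.c_[p,np.ones(len(p))]@M.T
    return o+d*((z-o[2])/d[:,2])[:,None]
def proj(c,P):
    o,M=pose(c)
    q=(np.atleast_2d(P)-o)@M
    return cv2.projectPoints(q,np.zeros(3),np.zeros(3),np.array(c["camera_matrix"]),np.array(c["dist_coeffs"]))[0].reshape(-1,2)
E
python3 - <<'E'
from h import *
s=r.read_state(); print({k:np.round(v,3) for k,v in s.items()})
ims=[]
for n in("top","side"):
    c=r.camera(n); print(n,c["xyz"],c["attitude"],np.array(c["camera_matrix"]).tolist())
    im=cv2.cvtColor(c["img"],cv2.COLOR_RGB2BGR); cv2.imwrite(f"pics/{n}0.png",im)
    for t in("cap_top","stave","gauge","head","foot","mallet","jar","bowl","flask_green","flask_blue","bung"):
        for o in r.outline_of(t,n)[:1]:
            m=o["mask"];ys,xs=np.nonzero(m)
            z={"cap_top":.18,"stave":.069}.get(t,0.03)
            print(t,round(o["score"],2),np.round(o["bbox"]),np.round(ray2z(c,[[xs.mean(),ys.mean()]],z)[0],3))
            if t in("stave","cap_top"):
                b=cv2.boxPoints(cv2.minAreaRect(np.c_[xs,ys].astype(np.float32))); print(np.round(ray2z(c,b,z),3).tolist())
E
```

```text
pics
{'time': np.float64(0.0), 'joint_positions': array([ 1.262,  0.333, -0.065,  1.461,  0.022,  1.35 , -0.088]), 'joint_vel': array([-0.002, -0.002, -0.   , -0.002,  0.001, -0.001, -0.   ]), 'joint_torque': array([ 0.0000e+00, -6.2325e+01,  2.5000e-02, -3.8991e+01, -6.1000e-02,
        3.9000e-02,  0.0000e+00]), 'ee_pos': array([ 0.176, -0.599,  0.233]), 'eef_rot': array([ 0.99 ,  0.142, -0.   , -0.001]), 'ft_force': array([-0.013,  0.322, -0.369]), 'torque': array([-0.024, -0.07 ,  0.056]), 'grip_force': np.float64(0.0), 'width': np.float64(0.087)}
top [0.52345241 0.04382067 1.50151452] [-0.69683853  0.71665763 -0.02254858  0.0175913 ] [[431.43662992429205, 0.0, 255.52616660568557], [0.0, 431.43662992429205, 184.45809182466775], [0.0, 0.0, 1.0]]
cap_top 0.85 [229. 221.  33.  18.] [0.49 0.12 0.18]
[[0.515, 0.178, 0.18], [0.512, 0.068, 0.18], [0.463, 0.069, 0.18], [0.466, 0.179, 0.18]]
stave 0.58 [275. 219.  89.  21.] [ 0.5   -0.049  0.069]
[[0.507, 0.125, 0.069], [0.534, -0.17, 0.069], [0.489, -0.174, 0.069], [0.463, 0.121, 0.069]]
gauge 0.92 [260. 220. 102.  35.] [0.49  0.043 0.03
[... 563 characters left out ...]
0907713], [0.0, 0.0, 1.0]]
cap_top 0.67 [267. 220.  49.  42.] [0.439 0.179 0.18 ]
[[0.47, 0.239, 0.18], [0.508, 0.058, 0.18], [0.412, 0.103, 0.18], [0.387, 0.268, 0.18]]
stave 0.97 [300. 224.  73.  61.] [0.485 0.    0.069]
[[0.502, 0.136, 0.069], [0.54, -0.199, 0.069], [0.464, -0.153, 0.069], [0.439, 0.161, 0.069]]
head 0.88 [264. 220.  40.  50.] [0.589 0.012 0.03 ]
mallet 0.83 [254. 189.  66.  36.] [ 0.759 -0.117  0.03 ]
jar 0.73 [188. 334.  34.  58.] [0.415 0.446 0.03 ]
bowl 0.95 [196. 211.  37.  25.] [0.788 0.117 0.03 ]
flask_green 0.97 [322. 155.  26.  41.] [ 0.717 -0.419  0.03 ]
flask_blue 0.69 [148. 261.  31.  59.] [0.675 0.366 0.03 ]
bung 0.76 [165. 300.  26.  28.] [0.534 0.415 0.03 ]
```

```bash
python3 - <<'E'
from h import *
c=r.camera("top"); im=c["img"]; bgr=cv2.cvtColor(im,cv2.COLOR_RGB2BGR)
h=cv2.cvtColor(bgr,cv2.COLOR_BGR2HSV)
red=((h[...,0]<8)|(h[...,0]>172))&(h[...,1]>140)&(h[...,2]>70); red[:,:200]=0; red[:190]=0;red[250:]=0;red[:,260:]=0
ys,xs=np.nonzero(red); print("red",len(xs),xs.min(),xs.max(),ys.min(),ys.max(),ray2z(c,[[xs.mean(),ys.mean()]],.178))
blue=(h[...,0]>95)&(h[...,0]<130)&(h[...,1]>100); blue[:190]=0; blue[250:]=0; blue[:,:195]=0;blue[:,330:]=0
ys,xs=np.nonzero(blue); b=cv2.boxPoints(cv2.minAreaRect(np.c_[xs,ys].astype(np.float32))); print("bed",np.round(ray2z(c,b,.012),3).tolist())
a=cv2.resize(bgr[180:260,190:340],None,fx=5,fy=5,interpolation=cv2.INTER_CUBIC)
cs=r.camera("side"); b2=cv2.cvtColor(cs["img"],cv2.COLOR_RGB2BGR)
cv2.imwrite("pics/topcrop.png",a); cv2.imwrite("pics/sidecrop.png",cv2.resize(b2[120:320,180:400],None,fx=3,fy=3)[:600,:800])
E
```

```text
red 133 233 245 215 227 [[0.48844063 0.08685718 0.178     ]]
bed [[0.531, 0.178, 0.012], [0.552, -0.161, 0.012], [0.455, -0.166, 0.012], [0.435, 0.172, 0.012]]
```

View pics/topcrop.png

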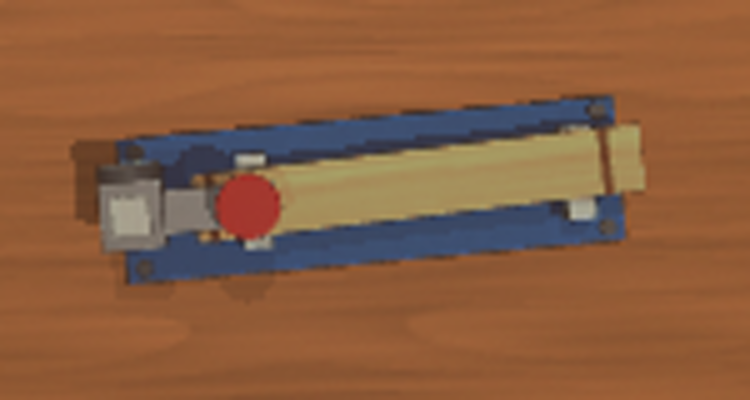

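View pics/sidecrop.png

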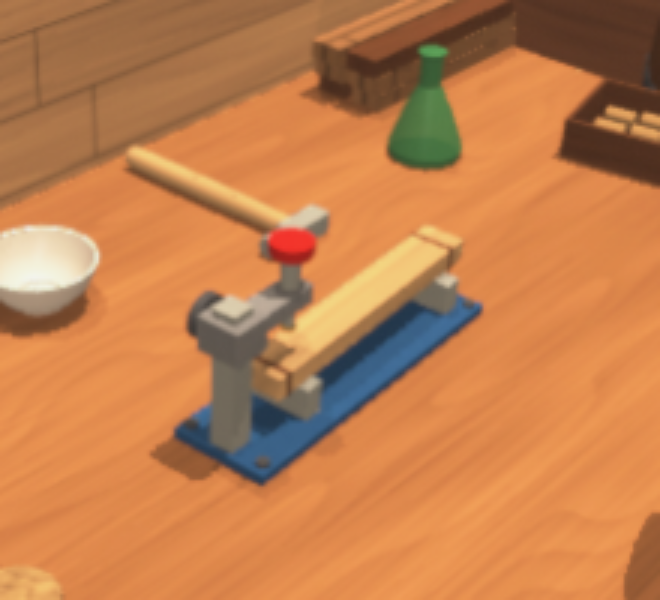

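Top crop: the red cap is at crop (248,206), or pixel (240,221). The stave runs from about crop (195,215) to (643,158). The side crop shows the stave on its rests, with the way to the cap clear. Cap (0.488, 0.087), stave centre about (0.498, -0.024) and gauge yaw of about 0.06–0.09 all agree. I'll turn the tool so its x axis points along gauge +y, with the fingers shut.

```bash
python3 -m pendant '[[0,0,0,-0.124],[0,0,0,-0.124],[0,0,0,-0.124],[0,0,0,-0.124],[0,0,0,-0.124],[0,0,0,-0.124],[0,0,0,-0.124],[0,0,0,-0.124]]' 0 10
python3 -m pendant '[[0,0,0,-0.124],[0,0,0,-0.124],[0,0,0,-0.124],[0,0,0,0]]'
cat > d.py <<'E'
import sys
from h import *
s=r.read_state(); M=R.from_quat(s["eef_rot"]).as_matrix()
print("t",s["time"],"p",np.round(s["ee_pos"],4),"yang",np.arctan2(M[1,1],M[0,1]).round(4),"z",M[:,2].round(3),"F",np.round(s["ft_force"],1),"w",s["width"],"g",s["grip_force"],"q7",s["joint_positions"][6])
if len(sys.argv)>3: print("tool shift",((np.array(list(map(float,sys.argv[1:4])))-s["ee_pos"])@M).round(4))
E
python3 d.py 0.488 0.087 0.233
```

```text
time: 1.97
ee_pos: [0.1762, -0.5997, 0.2336]
eef_rot: [0.801, 0.599, -0.0, 0.0]
ft_force: [-0.7, -0.6, 0.3]
width: 0.0414
grip_force: 0.0
time: 2.3
ee_pos: [0.1761, -0.5997, 0.2335]
eef_rot: [0.676, 0.736, 0.0, 0.0]
ft_force: [0.6, -0.3, -0.3]
width: 0.015
grip_force: 0.0
t 2.3 p [ 0.1761 -0.5997  0.2335] yang 0.0849 z [ 0. -0. -1.] F [ 0.6 -0.3 -0.3] w 0.015049139878405638 g 0.0 q7 1.2372201016092048
tool shift [6.578e-01 3.690e-01 6.000e-04]
```

```bash
python3 -m pendant '[[0.024,0.032,0,0],[0.024,0.032,0,0],[0.024,0.032,0,0],[0.024,0.032,0,0],[0.024,0.032,0,0],[0.024,0.032,0,0],[0.024,0.032,0,0],[0.024,0.032,0,0]]' >/dev/null
python3 -m pendant '[[0.036,0.012,0,0],[0.036,0.012,0,0],[0.036,0.012,0,0],[0.036,0.012,0,0],[0.036,0.012,0,0],[0.036,0.012,0,0],[0.036,0.012,0,0],[0.036,0.012,0,0]]' >/dev/null
python3 d.py 0.488 0.087 0.233
```

```text
t 3.6333 p [ 0.4893 -0.0916  0.2339] yang 0.0739 z [ 0.001 -0.001 -1.   ] F [ 1.4 -1.  -0.4] w 0.00015498350697773874 g 0.0 q7 0.1195638786448059
tool shift [0.1782 0.0118 0.0008]
```

```bash
python3 -m pendant '[[0.036,0.002,0,0],[0.036,0.002,0,0],[0.036,0.002,0,0],[0.036,0.002,0,0],[0.02,0.001,0,0],[0.012,0.001,0,0],[0,0,0,0],[0,0,0,0]]' >/dev/null
python3 d.py 0.488 0.087 0.193
python3 - <<'E'
from h import *
c=r.camera("side"); b2=cv2.cvtColor(c["img"],cv2.COLOR_RGB2BGR)
h=cv2.cvtColor(b2,cv2.COLOR_BGR2HSV); red=((h[...,0]<8)|(h[...,0]>172))&(h[...,1]>160)&(h[...,2]>90); red[:160]=0; red[260:]=0; red[:,:240]=0; red[:,320:]=0
ys,xs=np.nonzero(red); print(len(xs),xs.min(),xs.max(),ys.min(),ys.max(),xs.mean(),ys.mean())
s=r.read_state(); print("tip",proj(c,np.array(s["ee_pos"])-[0,0,.011]),"cap top/bot",proj(c,[[.488,.087,.18],[.488,.087,.166]]), "red centre at .173",ray2z(c,[[xs.mean(),ys.mean()]],.173))
cv2.imwrite("pics/side1.png",cv2.resize(b2[130:280,200:350],None,fx=4,fy=4))
E
```

```text
t 4.3 p [0.4853 0.0828 0.2336] yang 0.0772 z [ 0. -0. -1.] F [ 0.7  0.3 -0. ] w 0.0008355823604733305 g 0.0 q7 -0.24109527335382938
tool shift [0.004  0.003  0.0406]
149 270 284 196 207 276.83892617449663 201.70469798657717
tip [[279.71024727 183.99293655]] cap top/bot [[276.85704318 199.29834355]
 [276.64506318 204.10959237]] red centre at .173 [[0.48786521 0.08682208 0.173     ]]
```

View pics/side1.png

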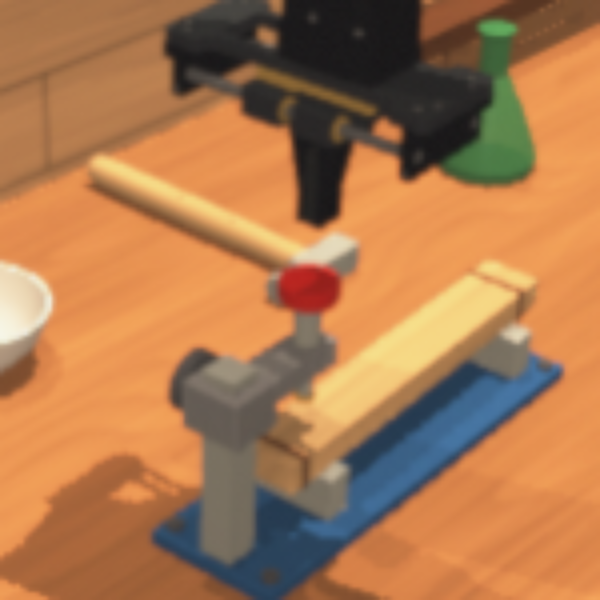

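The crop shows the shut fingertips at about (318,220) and the red cap just below at (308,288). Both cameras put the cap at (0.488, 0.087). I'll go down to just above it and then press.

```bash
python3 -m pendant '[[0.004,0.003,0.015,0],[0,0,0.015,0],[0,0,0.007,0],[0,0,0,0]]' >/dev/null; python3 d.py 0.488 0.087 0.163
python3 -m pendant '[[0,0,0.005,0],[0,0,0.005,0],[0,0,0.005,0],[0,0,0.005,0],[0,0,0.005,0],[0,0,0.005,0],[0,0,0,0]]' | grep -E "pos|force"; python3 d.py 0.488 0.087 0.161
```

```text
t 4.6833 p [0.4873 0.0855 0.195 ] yang 0.0762 z [-0.003 -0.    -1.   ] F [-0.4 -0.1  0.1] w 0.0005949026308854119 g 0.0 q7 -0.2769878075320147
tool shift [0.0015 0.0009 0.032 ]
ee_pos: [0.4885, 0.0865, 0.1661]
ft_force: [0.0, -4.4, 6.6]
grip_force: 3.5
t 5.2667 p [0.4885 0.0865 0.1661] yang 0.0785 z [ 0.001 -0.001 -1.   ] F [ 0.  -4.4  6.6] w 0.000498541205254592 g 3.485453583416529 q7 -0.300537582722141
tool shift [ 0.0005 -0.0005  0.0051]
```

```bash
python3 -m pendant '[[0,0,0.003,0],[0,0,0.002,0],[0,0,0.002,0],[0,0,0,0]]' >/dev/null; python3 d.py 0.488 0.087 0.161
```

```text
t 5.6 p [0.4886 0.0866 0.1613] yang 0.0784 z [ 0.001 -0.002 -1.   ] F [-7.3 -6.4 23.3] w 0.00022886254990227487 g 11.98566117323935 q7 -0.3063550001218865
tool shift [ 0.0005 -0.0006  0.0003]
```

```bash
python3 -m pendant '[[0,0,0,0],[0,0,0,0],[0,0,0,0],[0,0,0,0],[0,0,0,0],[0,0,0,0],[0,0,0,0],[0,0,0,0]]' >/dev/null; python3 d.py
python3 - <<'E'
from h import *
c=r.camera("side"); cv2.imwrite("pics/side2.png",cv2.resize(cv2.cvtColor(c["img"],cv2.COLOR_RGB2BGR)[130:280,200:350],None,fx=4,fy=4))
E
python3 -m pendant '[[0,0,0,0],[0,0,0,0],[0,0,0,0],[0,0,0,0],[0,0,0,0],[0,0,0,0],[0,0,0,0],[0,0,0,0]]' >/dev/null; python3 d.py
```

```text
t 6.2667 p [0.4886 0.0866 0.1613] yang 0.0783 z [ 0.001 -0.002 -1.   ] F [-7.6 -5.4 24.7] w 0.0004740577420609144 g 12.085856082849205 q7 -0.306262833522211
t 6.9833 p [0.4886 0.0866 0.1613] yang 0.0784 z [ 0.001 -0.002 -1.   ] F [-7.4 -6.2 23.7] w 0.0003562983150206476 g 12.085409522987902 q7 -0.3062538870030715
```

View pics/side2.png

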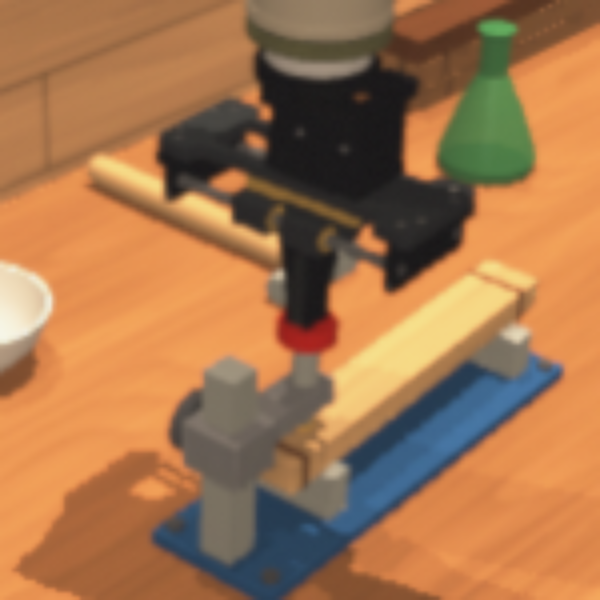

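The crop shows the head down: the cap is at (306,330), the column stands above the head, and the foot is on the stave. It was held for over 1.3 s at the stop with 24 N. Now I'll release it.

```bash
python3 -m pendant '[[0,0,-0.006,0],[0,0,-0.01,0],[0,0,-0.012,0],[0,0,-0.015,0],[0,0,-0.015,0],[0,0,-0.015,0],[0,0,0,0],[0,0,0,0]]' 1 >/dev/null; python3 d.py
python3 - <<'E'
from h import *
c=r.camera("side"); b=cv2.cvtColor(c["img"],cv2.COLOR_RGB2BGR)
h=cv2.cvtColor(b,cv2.COLOR_BGR2HSV); red=((h[...,0]<8)|(h[...,0]>172))&(h[...,1]>160)&(h[...,2]>90); red[:160]=0; red[260:]=0; red[:,:240]=0; red[:,320:]=0
ys,xs=np.nonzero(red); print("cap",xs.mean(),ys.mean())
# stave edges in the first top picture (arm absent), by colour
ct=r.camera("top"); t=cv2.imread("pics/top0.png"); H=cv2.cvtColor(t,cv2.COLOR_BGR2HSV)
print("table",H[200,270],"stave",H[215,280])
m=(H[...,0]>=17)&(H[...,0]<=30)&(H[...,1]>70); k=np.zeros_like(m); k[195:235,246:325]=m[195:235,246:325]
ys,xs=np.nonzero(k); cols=np.arange(250,308,2)
mid=[[u,ys[xs==u].mean()] for u in cols]; w=[(xs==u).sum() for u in cols]
P=ray2z(ct,mid,.069); f=np.polyfit(P[:,1],P[:,0],1); print("x=%.4f y + %.4f"%tuple(f),"width px",np.mean(w))
e=xs.max(); print("end px",e,[ (u,(xs==u).sum()) for u in range(308,324)])
E=ray2z(ct,[[e+.5,mid[-1][1]]],.069)[0]; y=E[1]+.15*np.cos(np.arctan(f[0])); print("end",E,"centre",np.polyval(f,y),y,"yang",-np.arctan(f[0]))
E
```

```text
t 7.65 p [0.4881 0.0875 0.233 ] yang 0.0794 z [ 0.001  0.    -1.   ] F [ 0.1 -0.1  0.4] w 0.04588199607055762 g 0.0 q7 -0.2535739914807291
cap 276.89403973509934 201.68211920529802
table [ 12 161 155] stave [ 20 115 166]
x=-0.0915 y + 0.4957 width px 13.275862068965518
end px 318 [(308, np.int64(14)), (309, np.int64(12)), (310, np.int64(3)), (311, np.int64(3)), (312, np.int64(9)), (313, np.int64(14)), (314, np.int64(13)), (315, np.int64(13)), (316, np.int64(13)), (317, np.int64(13)), (318, np.int64(5)), (319, np.int64(0)), (320, np.int64(0)), (321, np.int64(0)), (322, np.int64(0)), (323, np.int64(0))]
end [ 0.50729728 -0.17389094  0.069     ] centre 0.4978950648257801 -0.024515353210692536 yang 0.09127561385999215
```

The cap is fully up again. Stave centre is (0.498, -0.0245) with yaw 0.091. Next I'll move over it.

```bash
python3 -m pendant '[[-0.03,0,0,-0.012],[-0.03,0,0,0],[-0.03,0,0,0],[-0.02,0,0,0],[0,0,0,0],[0,0,0,0]]' 1 >/dev/null; python3 d.py 0.498 -0.0245 0.049
```

```text
t 8.25 p [ 0.4972 -0.0233  0.2316] yang 0.0887 z [-0.002  0.001 -1.   ] F [0.5 0.1 0.6] w 0.085531334397975 g 0.0 q7 -0.012296498452337785
tool shift [-0.0014  0.001   0.1826]
```

```bash
python3 -m pendant '[[-0.001,0.001,0.03,0],[0,0,0.03,0],[0,0,0.03,0],[0,0,0.03,0],[0,0,0.03,0],[0,0,0.02,0],[0,0,0.012,0],[0,0,0,0]]' >/dev/null; python3 d.py 0.498 -0.0245 0.049
python3 - <<'E'
from h import *
c=r.camera("side"); cv2.imwrite("pics/side3.png",cv2.resize(cv2.cvtColor(c["img"],cv2.COLOR_RGB2BGR)[130:280,220:370],None,fx=4,fy=4))
E
```

```text
t 8.9167 p [ 0.497  -0.022   0.0482] yang 0.0928 z [-0.004  0.001 -1.   ] F [-0.6 -0.7 -0. ] w 0.08663014095551957 g 0.0 q7 -0.16089329929289095
tool shift [-0.0025  0.0008 -0.0008]
```

View pics/side3.png

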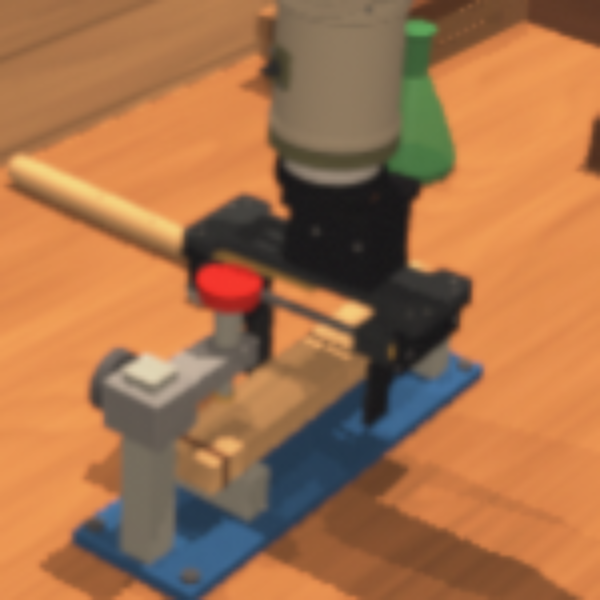

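The crop shows the fingers straddling the stave, with the near one at (375,400) and the far one behind at (258,330). The body is clear of the cap. I'll close the gripper.

```bash
python3 -m pendant '[[-0.0025,0.001,0,0],[0,0,0,0],[0,0,0,0],[0,0,0,0],[0,0,0,0],[0,0,0,0],[0,0,0,0],[0,0,0,0]]' 0 40 >/dev/null; python3 d.py 
python3 -m pendant '[[0,0,0,0],[0,0,0,0],[0,0,0,0],[0,0,0,0]]' >/dev/null; python3 d.py 0.498 -0.0245 0.049
```

```text
t 9.6333 p [ 0.4998 -0.0259  0.0506] yang 0.0909 z [-0. -0. -1.] F [-2.3 -0.7  2.2] w 0.04475481116248544 g 39.99873728491366 q7 -0.15577228265644325
t 9.9667 p [ 0.4998 -0.0259  0.0506] yang 0.0909 z [-0. -0. -1.] F [-4.5 -0.8  5.2] w 0.04446842585084954 g 39.998800260946155 q7 -0.1557997494278538
tool shift [ 0.0015 -0.0016  0.0016]
```

```bash
python3 -m pendant '[[0,0,-0.003,0],[0,0,-0.003,0],[0,0,-0.003,0],[0,0,-0.002,0],[0,0,0,0],[0,0,0,0]]' >/dev/null; python3 d.py
python3 - <<'E'
from h import *
c=r.camera("side"); cv2.imwrite("pics/side4.png",cv2.resize(cv2.cvtColor(c["img"],cv2.COLOR_RGB2BGR)[170:290,220:370],None,fx=5,fy=5))
E
```

```text
t 10.4667 p [ 0.5001 -0.0258  0.0616] yang 0.091 z [ 0. -0. -1.] F [-0.  -0.6 -2.4] w 0.04472928592834253 g 39.9988953396678 q7 -0.1440141069149171
```

View pics/side4.png

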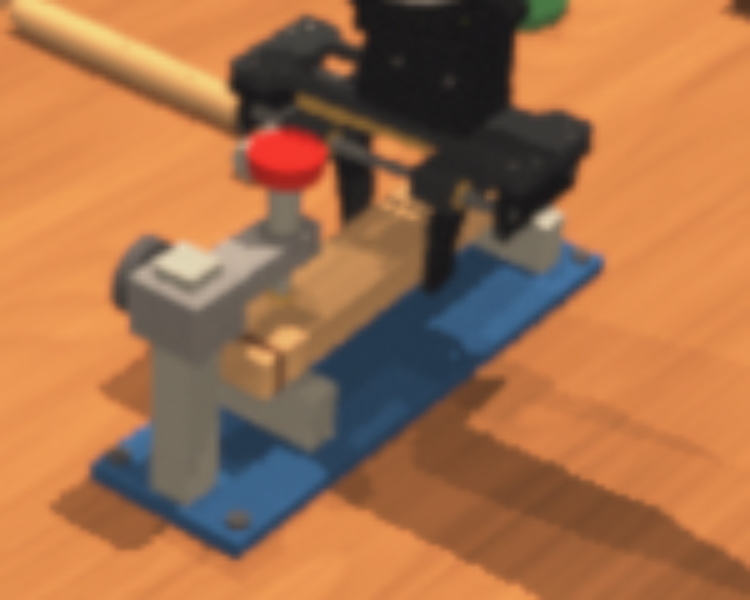

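The crop shows the stave lifted about 11 mm clear of its rests, level, and still below the foot. I'll draw it out along -x of the tool and then raise it.

```bash
python3 -m pendant '[[-0.01,0,0,0],[-0.02,0,0,0],[-0.025,0,0,0],[-0.025,0,0,0],[-0.025,0,0,0],[-0.025,0,0,0],[-0.015,0,0,0],[0,0,0,0]]' >/dev/null; python3 d.py
python3 -m pendant '[[-0.008,0,-0.01,0],[0,0,-0.02,0],[0,0,-0.025,0],[0,0,-0.025,0],[0,0,-0.025,0],[0,0,-0.02,0],[0,0,-0.01,0],[0,0,0,0]]' >/dev/null;  python3 -m pendant '[[0,0,0,0],[0,0,0,0],[0,0,0,0],[0,0,0,0],[0,0,0,0],[0,0,0,0]]' >/dev/null; python3 d.py
python3 - <<'E'
from h import *
c=r.camera("side"); cv2.imwrite("pics/side5.png",cv2.resize(cv2.cvtColor(c["img"],cv2.COLOR_RGB2BGR)[90:290,170:430],None,fx=3,fy=3))
E
```

```text
t 11.1833 p [ 0.5125 -0.1756  0.0612] yang 0.0853 z [-0.    -0.002 -1.   ] F [-0.8 -0.7 -2.5] w 0.04501169724110432 g 39.99834856018424 q7 0.12769648494714342
t 12.35 p [ 0.5137 -0.1781  0.196 ] yang 0.0911 z [-0.001  0.    -1.   ] F [ 0.7  0.5 -2.5] w 0.044685054870333835 g 39.99882065691054 q7 0.2231148078147795
```

View pics/side5.png

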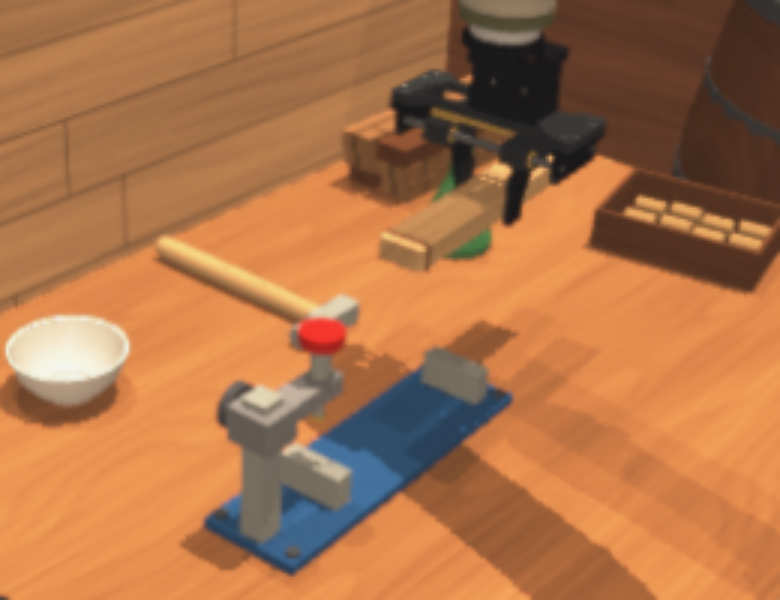

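The stave is clear of the gauge and held about 14.5 cm higher than it lay, its near end at (405,250). It looks level, it is still, and nothing else has moved. I'm handing in.

```bash
python3 -c "
from bench import r
print(r.close_job())"
```

```text
the job is handed in; nothing more can be done
None
```

The job is handed in at about 12 s: I held the cap at its stop for over 1.3 s and it rose fully; the stave was then gripped by its middle, drawn out, and is held still about 14.5 cm above where it lay, level by eye in the last picture.

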